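# Index the probe-tip stage to the tall reference puck

### The arm

A 6-joint arm with a two-finger parallel gripper is mounted at the origin on a cart in front of the work surface, level with it; the furniture and walls round the work are solid. World frame = base frame: x ahead of the robot, y to its left, z up, the work surface at z = 0. Lengths are in mm, angles in rad, forces in N, time in s.
With the tool pointing down it reaches from about 350 to 975 mm from the base axis. Payload 7.1 kg.
Tool frame: the origin (TCP) lies midway between the tips of the shut fingers; the grasp point (between the pads) lies pinch_z behind it (pinch_z is the distance from the TCP to the grasp point, in mm); z points along the fingers, y is the line along which they close (so a half turn about z gives the same grasp; the last joint's range is limited). The gripper opens to 88 mm and grips with 3 to 60 N. Pads are 20 mm wide; open, the fingers measure 115 mm over their backs; the gripper's body (75 mm by 178 mm) begins 61 mm behind the grasp point.
Start: joints at [1.233, 0.423, 1.63, -0, 1.089, -0.019], TCP at [195.86, 593.501, 222.675] pointing down, gripper open.
Joint ranges: [-3, 3], [-0.9, 2.11], [0.09, 2.58], [-1.31, 4.45], [0.11, 2.69], [-2.54, 2.54]. Speed limits (rad/s): [2.39, 2.39, 3.01, 3.14, 3.14, 3.14].

### API

Orientations are given as a rotation vector (axis times angle).
In Python, from workcell import get_obs, get_image, close_job, pinch_z gives the robot as it stands.
- The arm moves only by the tool jog_arm, never from a script. Its argument "commands" is a list of rows, each a list of 3 entries, a list of its own where there are three numbers: the gripper command: -1 is shut, 1 is fully open, values between are in proportion, then the shift along the tool's x, y, z as a fraction of full scale, then the turn, a rotation vector about the tool's x, y, z as a fraction of full scale. In form: [[gripper, [tx, ty, tz], [rx, ry, rz]], ...]. A call has 1 to 10 rows; each row shifts and turns the commanded pose from where the row before left it, along the tool's axes as they then stand; what a row does not reach is not made up. Full scale, the value 1, is 0.1 m for a shift and 45 degrees for a turn. A row lasts 1/10 s, in which the tool goes at most 50 mm and 8.59 degrees, less where a joint would pass 70% of its speed; a pose out of reach is approached as far as the arm can. A call with a number of a shift or a turn outside -1 to 1 is refused whole. A call with a gripper value outside its range is refused whole. The fingers move at their own pace and stop on an object; the grip force is fixed at half the most. Time passes only in rows, so rows that do not move let the fingers close. It gives the time, the measured TCP pose, the force, the opening and the grip force at its end, in the units of the state.
- get_obs(): the state, without advancing time (a new reading comes with each control period).
- get_image(name): name is "side" or "top"; returns a dict with "image" (384x512x3 uint8, blue, green, red), "z_map" (384x512 float32, mm along the optical axis (not along the pixel's ray), 0 where there is no reading), "intrinsics" (3x3 intrinsics, pixels), "eye" and "orientation" of the camera in the world. Camera axes: x right, y down, z forward; pixel columns grow to the right and rows downward; lengths in mm; the calibration is good to about 2 mm. A picture is of the moment at which its call begins.
- close_job(): hands the job in; it is judged then, once.
The state is a dict: "t": time; "qpos": joint angles; "qvel": joint speeds; "joint_torque": joint torques, N m; "ee_pos": TCP position; "orientation": TCP orientation; "ft_force": force on the tool from outside, world axes, zero at the start; "moment": the same for the moment, N m; "width": finger opening in mm; "grasp_force": force on a finger pad.
Only numpy, scipy, OpenCV 4.12 (cv2) and the standard library are available. Lean on these libraries where they do the work, as an engineer would, in place of code of your own. Each camera call takes 0.05 s, during which the arm holds its last target. There are 200 camera calls.

### The job

The round stage plate in the middle of the aluminium board must be re-indexed so that the tan probe tip it carries faces the taller, narrower of the two black pucks on the board. Pull the plate's black bar knob straight up to unlock it, turn it until the tip points at that puck, then push the knob fully home again so that the plate is locked there, and let go.

Things in the scene. Friction and masses are not known exactly. Their poses are not given: they have to be found in the camera images.
- knob_grip (a point): Black lock knob in the middle of the round plate: upright bar 46 mm long (x), 16 mm thick (y), 41 mm high, on a round skirt 36 mm across. The point is on its axis, 15 mm below the bar's top, 26 mm above the skirt, 84 mm above the bench when home. z up; the probe tip lies on the bar's -x side. It turns the plate with it about its own vertical axis.
- lock_knob (a joint): How far the knob is pulled up, m: 0 home, 0.020 upper stop; the plate turns freely from 0.009 up. About 4 N lifts it, about 3 N pushes it down; it stays where it is left, and goes home only within about 10 degrees of one of three places 60 degrees apart: the middle one (start), and left and right, facing a puck each. Stops 10 degrees beyond.
- probe_tip (a point): Tan soft-looking probe tip on a black foot, 42 x 52 mm, 56 mm high, fixed on the round plate (160 mm across, top 40 mm above the bench) 62 mm from the knob's axis; the point is on its middle, 28 mm above the plate. Its direction from the knob shows where the plate stands. Knob home, the plate has up to 10 degrees of play either way.
- tall_puck_mid (a point): Centre, half-way up, of the taller, narrower black puck, 44 mm across and 50 mm high, fixed on the aluminium board 125 mm from the knob's axis, 60 degrees to the left or right of the middle place. The other puck (60 mm across, 34 mm high) is fixed on the opposite side, 120 degrees away round the knob.

How it is judged:
By the outcome, as a careful person would: the job done as asked, in the order asked, and still so for the second after the job is handed in, with the robot touching nothing.
It also fails if it takes over 35 s, if anything falls off the work surface, if the arm or the gripper's body presses on something with over 40 N, if the wrist force passes 120 N, or if a joint passes its speed limit or range.

## Working session

There is one attempt and no reset: what is moved stays moved. The work goes in short steps, Python scripts to look and compute and a tool call to move; the robot and the scene stay as the last step left them, time stands still between calls to the robot, and variables do not carry over. Pictures are saved under pics/ and viewed, at most 10 in all, crops included, and the job is handed in when it is done.

Besides the shell and the picture viewer there is one more tool, called after ">>>" as a command line: name --argument value ..., lists and objects as JSON in quotes. jog_arm: Moves the arm, as the interface text tells. Its arguments: {"type":"object","properties":{"commands":{"type":"array","items":{"type":"array"}}},"required":["commands"]}

```bash
mkdir -p pics; cat > h.py <<'E'
import numpy as np, cv2
from scipy.spatial.transform import Rotation as R
from workcell import get_obs, get_image, close_job, pinch_z
def rot(o):
    o=np.array(o,float)
    return o if o.shape==(3,3) else (R.from_rotvec(o).as_matrix() if o.size==3 else R.from_quat(o).as_matrix())
def cloud(d):
    z=d['z_map'];K=np.array(d['intrinsics']);v,u=np.mgrid[:z.shape[0],:z.shape[1]]
    p=np.stack([(u-K[0,2])/K[0,0]*z,(v-K[1,2])/K[1,1]*z,z],-1)
    return p@rot(d['orientation']).T+np.array(d['eye'])
def ray(d,u,v,h):
    K=np.array(d['intrinsics']);r=rot(d['orientation'])@np.array([(u-K[0,2])/K[0,0],(v-K[1,2])/K[1,1],1]);e=np.array(d['eye'],float)
    return e+r*(h-e[2])/r[2]
E
python3 - <<'E'
from h import *
for n in('top','side'):
    d=get_image(n);cv2.imwrite(f'pics/{n}0.png',d['image']);np.savez(f'{n}0.npz',**d);print(n,d['eye'],d['orientation'],d['intrinsics'])
print(get_obs(),pinch_z)
E
```

```text
top [364.06484121  29.89211317 937.34514248] [-2.16624625  2.13990238 -0.15223285] [[405.99057306   0.         254.62695261]
 [  0.         405.99057306 196.98380625]
 [  0.           0.           1.        ]]
side [375.86942242 754.96463818 522.53239039] [-0.19113467  2.64032207 -1.54755466] [[419.67989382   0.         253.16762194]
 [  0.         419.67989382 189.42474339]
 [  0.           0.           1.        ]]
{'t': 0.1, 'qpos': array([ 1.23298517e+00,  4.23763853e-01,  1.63058856e+00, -1.00665289e-05,
        1.08859495e+00, -1.89980623e-02]), 'qvel': array([ 0.00076658, -0.00190606, -0.00149563,  0.00031287, -0.00077199,
       -0.00137162]), 'joint_torque': array([-3.18077155e-04, -5.45623255e+01, -2.74325752e+01,  6.45478559e-02,
        1.88067049e-02, -4.49177753e-05]), 'ee_pos': array([195.7144622 , 593.05035213, 221.98961343]), 'orientation': array([-4.98628120e-01, -3.10153425e+00,  2.09652164e-03]), 'ft_force': array([-0.3457208 ,  0.13843009,  0.10488138]), 'moment': array([-0.00668438,  0.06036897,  0.02659255]), 'grasp_force': 0.0, 'width': 87.59219247740103} 18.700000000000003
```

View pics/top0.png

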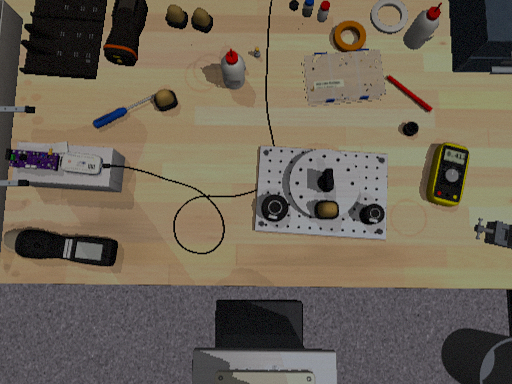

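View pics/side0.png

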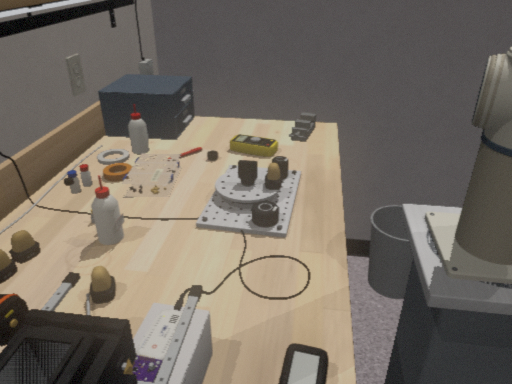

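The top view shows the knob at about (327,180) with the tip at (326,209), facing the robot. The wide puck is at (274,207) and the narrow one at (372,214). In the side view the narrow puck is the far one at (280,165), and the wide one is nearer at (265,213). Next I'll measure them.

```bash
python3 - <<'E'
from h import *
for n in('top','side'):
    d=dict(np.load(n+'0.npz'));P=cloud(d);im=d['image'];
    hsv=cv2.cvtColor(im,cv2.COLOR_BGR2HSV)
    if n=='top': rois=dict(knob=(312,160,342,196),tip=(310,197,342,222),wide=(258,190,290,224),tall=(358,200,388,226))
    else: rois=dict(knob=(236,156,260,188),tip=(263,160,284,190),wide=(248,200,282,228),tall=(272,154,290,180))
    for k,(a,b,c,e) in rois.items():
        p=P[b:e,a:c].reshape(-1,3);p=p[np.isfinite(p).all(1)]
        top=np.percentile(p[:,2],99); 
        m=p[p[:,2]>top-6]
        r=cv2.minAreaRect(m[:,:2].astype(np.float32))
        print(n,k,'top',top.round(1),'mean',m.mean(0).round(1),'rect',np.round(r[0],1),np.round(r[1],1),round(r[2],1),len(m))
d=dict(np.load('top0.npz'));im=d['image'];c=im[140:245,245:400]
cv2.imwrite('pics/c.png',cv2.resize(c,None,fx=5,fy=5,interpolation=cv2.INTER_CUBIC))
E
```

```text
top knob top 101.2 mean [ 519.6 -126.8  109.6] rect [444.5 -63.4] [ 37.1 243.6] 49.4 157
top tip top 97.9 mean [ 457.9 -125.4  117.4] rect [420.  -53.5] [ 22.4 199.5] 27.5 112
top wide top 49.7 mean [464.  -16.9  59.1] rect [426.2 -10.8] [ 58.  136.8] 79.7 478
top tall top 937.3 mean [364.1  29.9 937.3] rect [364.1  29.9] [0. 0.] 0.0 11
side knob top 99.0 mean [ 519.4 -124.7   96.9] rect [ 518.9 -127.3] [44.7 18.3] 1.2 88
side tip top 96.4 mean [449.7 -33.9 137.3] rect [422.4 311. ] [ 21.1 892.6] 4.6 49
side wide top 46.8 mean [462.1  -5.2  48.7] rect [407.6 353.9] [ 58.5 802.7] 8.5 334
side tall top 96.9 mean [446.6 -23.2 142.8] rect [413.2 310.2] [ 11.8 892.5] 5.6 35
```

View pics/c.png

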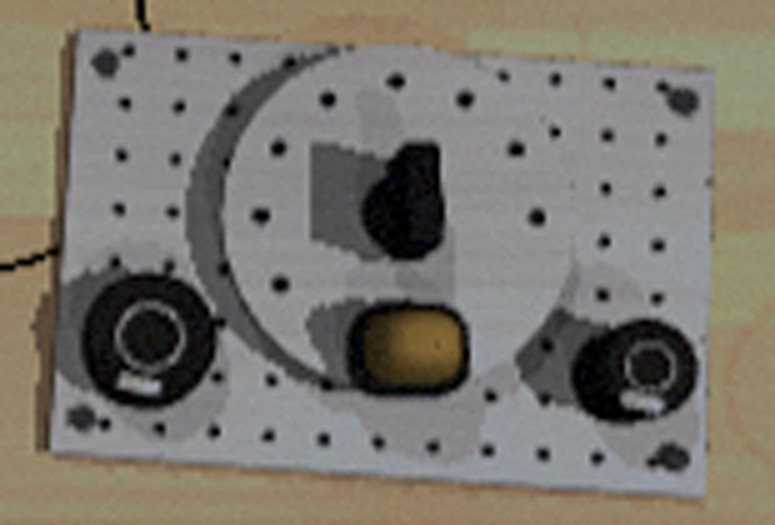

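The enlarged crop shows the narrow tall puck at the right, (650,370) in the crop, and the wide one at the left, (150,340). The bar runs roughly along the tip direction. I'll redo the fits with bad depths removed.

```bash
cat > m.py <<'E'
from h import *
def meas(n,d,bands):
    P=cloud(d);ok=d['z_map']>0
    for k,(x,y,r,lo,hi) in bands.items():
        m=P[ok&(np.hypot(P[...,0]-x,P[...,1]-y)<r)&(P[...,2]>lo)&(P[...,2]<hi)]
        if len(m)<5: print(n,k,'few');continue
        q=cv2.minAreaRect(m[:,:2].astype(np.float32));e=cv2.minEnclosingCircle(m[:,:2].astype(np.float32))
        print(n,k,len(m),'z',np.percentile(m[:,2],[50,95]).round(1),'mean',m.mean(0).round(1),'rect',np.round(q[0],1),np.round(q[1],1),round(q[2],1),'circ',np.round(e[0],1),round(e[1],1))
E
python3 - <<'E'
from m import *
for n in('top','side'):
    d=dict(np.load(n+'0.npz'))
    meas(n,d,dict(knob=(519,-127,35,93,108),tip=(458,-125,35,88,105),tipall=(458,-125,32,46,105),wide=(462,-15,45,40,60),tall=(455,-227,40,56,80),tall2=(455,-227,40,30,80),plate=(519,-127,90,34,44)))
d=dict(np.load('top0.npz'));im=d['image']
for k,u,v,h in(('wide',274.8,206.5,46),('tall',375,214,62),('tipfoot',326.6,209.5,52)): print(k,ray(d,u,v,h).round(1))
E
```

```text
top knob 167 z [ 98.8 101.2] mean [ 521.2 -128.4   98.6] rect [ 521.1 -128.5] [14.9 45. ] 89.4 circ [ 521.5 -127.6] 22.9
top tip 148 z [93.8 97.7] mean [ 460.3 -129.    93.6] rect [ 460.  -130.1] [23.1 30.4] 0.4 circ [ 460.5 -130.1] 16.0
top tipall 422 z [76.6 96.5] mean [ 457.9 -126.7   76.6] rect [ 460.  -130.2] [39.9 50.6] 0.9 circ [ 459.7 -130.3] 27.2
top wide 565 z [45.5 48.2] mean [465.  -17.6  45.4] rect [465.1 -17. ] [58.2 57.8] 0.3 circ [465.5 -17.7] 29.9
top tall 318 z [61.1 64. ] mean [ 453.3 -233.1   61.1] rect [ 453.8 -233.8] [41.7 44. ] 1.6 circ [ 453.4 -233.9] 22.1
top tall2 383 z [60.6 63.9] mean [ 452.5 -230.3   58.1] rect [ 461.9 -227.1] [65.3 44. ] 38.6 circ [ 459.1 -222.7] 34.2
top plate 3149 z [40.2 42.7] mean [ 527.8 -128.1   40.2] rect [ 523.9 -129.4] [155.1 159. ] 6.1 circ [ 521.6 -129.8] 80.3
side knob 88 z [97.5 99.2] mean [ 519.4 -124.7   96.9] rect [ 518.9 -127.3] [44.7 18.3] 1.2 circ [ 519.1 -127.1] 22.9
side tip 58 z [92.8 95.7] mean [ 457.7 -122.2   92.5] rect [ 456.9 -123.3] [23.2 18.8] 16.3 circ [ 456.6 -124.6] 12.7
side tipall 343 z [67.6 93.9] mean [ 456.2 -113.9   70.1] rect [ 456.5 -122.8] [41.  46.2] 6.8 circ [ 455.6 -125.8] 26.3
side wide 341 z [44.6 46.3] mean [462.9 -11.6  44.3] rect [462.8 -13.9] [58.9 57.3] 3.6 circ [463.3 -14.5] 30.7
side tall 112 z [60.3 62.2] mean [ 450.4 -227.9   60.1] rect [ 451.  -229.8] [40.4 39.8] 64.8 circ [ 451.2 -230.8] 22.8
side tall2 197 z [58.  61.9] mean [ 446.3 -223.    53.2] rect [ 452.9 -220.8] [58.1 42.5] 75.3 circ [ 458.8 -221.7] 32.3
side plate 1265 z [39.3 40.9] mean [ 525.4 -105.3   39.1] rect [ 524.3 -123.2] [147.8 161.3] 28.4 circ [ 519.1 -126.1] 81.5
wide [465.6 -18.6  46. ]
tall [ 450.2 -235.1   62. ]
tipfoot [ 459.8 -132.    52. ]
```

>>> jog_arm --commands '[[0.2,[-0.15,-0.16,0],[0,0,0]],[0.2,[-0.27,-0.29,0],[0,0,0]],[0.2,[-0.27,-0.29,0],[0,0,0]],[0.2,[-0.27,-0.29,0],[0,0,0]],[0.2,[-0.27,-0.29,0],[0,0,0]],[0.2,[-0.27,-0.29,0],[0,0,0]],[0.2,[-0.27,-0.29,0],[0,0,0]],[0.2,[-0.27,-0.29,0],[0,0,0]],[0.2,[-0.27,-0.29,0],[0,0,0]],[0.2,[-0.27,-0.29,0],[0,0,0]]]'

```text
t: 1.1
ee_pos: [354.3, 248.0, 222.6]
orientation: [-0.498, -3.102, 0.0]
ft_force: [0.5, 0.2, -0.1]
width: 52.9
grasp_force: 0.0
```

>>> jog_arm --commands '[[0.2,[-0.27,-0.29,0],[0,0,0]],[0.2,[-0.27,-0.29,0],[0,0,0]],[0.2,[-0.27,-0.29,0],[0,0,0]],[0.2,[-0.27,-0.29,0],[0,0,0]],[0.2,[-0.27,-0.29,0],[0,0,0]],[0.2,[-0.27,-0.29,0],[0,0,0]],[0.2,[-0.27,-0.29,0],[0,0,0]],[0.2,[-0.27,-0.29,0],[0,0,0]],[0.2,[-0.27,-0.29,0],[0,0,0]],[0.2,[-0.15,-0.16,0],[0,0,0]]]'

```text
t: 2.1
ee_pos: [513.1, -96.9, 222.5]
orientation: [0.501, 3.101, -0.001]
ft_force: [0.6, 0.1, -0.7]
width: 52.7
grasp_force: 0.0
```

>>> jog_arm --commands '[[0.2,[0,0,0],[0,0,0.1]],[0.2,[0,0,0],[0,0,0.19]],[0.2,[0,0,0],[0,0,0.19]],[0.2,[0,0,0],[0,0,0.19]],[0.2,[0,0,0],[0,0,0.19]],[0.2,[0,0,0],[0,0,0.19]],[0.2,[0,0,0],[0,0,0.19]],[0.2,[0,0,0],[0,0,0.19]],[0.2,[0,0,0],[0,0,0.19]],[0.2,[0,0,0],[0,0,0.19]]]'

```text
t: 3.1
ee_pos: [511.9, -94.3, 222.4]
orientation: [-2.407, -2.018, 0.001]
ft_force: [-0.3, -0.7, -0.6]
width: 52.5
grasp_force: 0.0
```

>>> jog_arm --commands '[[0.2,[0,0,0],[0,0,0.19]],[0.2,[0,0,0],[0,0,0.19]],[0.2,[0,0,0],[0,0,0.19]],[0.2,[0,0,0],[0,0,0.19]],[0.2,[0,0,0],[0,0,0.19]],[0.2,[0,0,0],[0,0,0.19]],[0.2,[0,0,0],[0,0,0.19]],[0.2,[0,0,0],[0,0,0.19]],[0.2,[0,0,0],[0,0,0.19]],[0.2,[0,0,0],[0,0,0.07]]]'

```text
t: 4.1
ee_pos: [511.9, -94.3, 222.4]
orientation: [-3.141, 0.003, 0.001]
ft_force: [0.5, -0.4, -0.2]
width: 52.8
grasp_force: 0.0
```

```bash
cat >> h.py <<'E'
def st():
    o=get_obs();M=rot(o['orientation']);p=np.array(o['ee_pos'])
    print('t',round(o['t'],2),'ee',p.round(1),'ydir',np.degrees(np.arctan2(M[1,1],M[0,1])).round(2),'z',M[:,2].round(4),'q6',o['qpos'][5].round(3),'F',np.round(o['ft_force'],1),'M',np.round(o['moment'],2),'w',round(o['width'],1),'g',round(o['grasp_force'],1))
    return o,M,p
E
python3 - <<'E'
from h import *
o,M,p=st()
print('shift tool mm',(M.T@(np.array([520,-128,0])-p)).round(1))
E
```

```text
t 4.1 ee [511.9 -94.3 222.4] ydir -90.1 z [-7.e-04  1.e-04 -1.e+00] q6 1.368 F [ 0.5 -0.4 -0.2] M [-0.03  0.1  -0.02] w 52.8 g 0.0
shift tool mm [  8.3  33.8 222.4]
```

>>> jog_arm --commands '[[0.2,[0.08,0.34,0],[0,0,0]],[0.2,[0,0,0.3],[0,0,0]],[0.2,[0,0,0.3],[0,0,0]],[0.2,[0,0,0.3],[0,0,0]],[0.2,[0,0,0.2],[0,0,0]],[0.2,[0,0,0.2],[0,0,0]],[0.2,[0,0,0.15],[0,0,0]],[0.2,[0,0,0.11],[0,0,0]],[0.2,[0,0,0],[0,0,0]]]'

```text
t: 5.0
ee_pos: [519.2, -128.0, 65.3]
orientation: [-3.141, -0.005, 0.004]
ft_force: [-0.6, -0.4, -0.9]
width: 52.8
grasp_force: 0.0
```

```bash
python3 - <<'E'
from h import *
st()
for n in('side',):
    d=get_image(n);cv2.imwrite(f'pics/{n}1.png',cv2.resize(d['image'][100:260,170:350],None,fx=4,fy=3.5));
E
```

```text
t 5.0 ee [ 519.2 -128.    65.3] ydir -89.81 z [-2.8e-03  8.0e-04 -1.0e+00] q6 1.304 F [-0.6 -0.4 -0.9] M [-0.05  0.11 -0.01] w 52.8 g 0.0
```

View pics/side1.png

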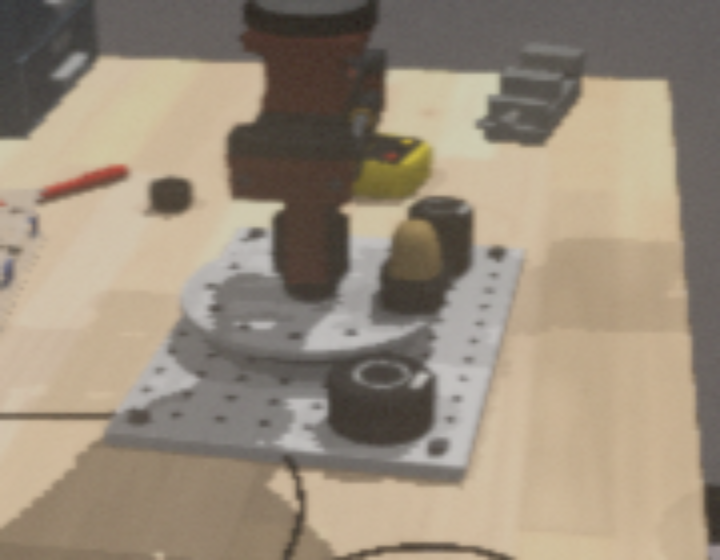

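The gripper straddles the knob, with the near finger in front of it at about (312,250) in the crop. The tip, at (415,260), is clear. I'll close now.

>>> jog_arm --commands '[[-1,[0,0,0],[0,0,0]],[-1,[0,0,0],[0,0,0]],[-1,[0,0,0],[0,0,0]],[-1,[0,0,0],[0,0,0]],[-1,[0,0,0],[0,0,0]],[-1,[0,0,0],[0,0,0]]]'

```text
t: 5.65
ee_pos: [520.6, -129.8, 67.1]
orientation: [3.139, 0.007, 0.001]
ft_force: [-2.8, -9.6, 1.8]
width: 15.9
grasp_force: 30.0
```

```bash
python3 -c "
from h import *
st()"
```

```text
t 5.65 ee [ 520.6 -129.8   67.1] ydir -89.75 z [ 7.0e-04 -2.4e-03 -1.0e+00] q6 1.304 F [-2.8 -9.6  1.8] M [-1.61  0.44  0.02] w 15.9 g 30.0
```

>>> jog_arm --commands '[[-1,[0,0.02,0],[0,0,0]],[-1,[0,0,-0.04],[0,0,0]],[-1,[0,0,-0.04],[0,0,0]],[-1,[0,0,-0.04],[0,0,0]],[-1,[0,0,-0.04],[0,0,0]],[-1,[0,0,0],[0,0,0]],[-1,[0,0,0],[0,0,0]]]'

```text
t: 6.35
ee_pos: [520.5, -130.1, 83.2]
orientation: [-3.141, -0.005, -0.001]
ft_force: [0.9, 5.0, 1.6]
width: 15.6
grasp_force: 30.0
```

```bash
python3 - <<'E'
from m import *
st()
for n in('top','side'):
    d=get_image(n);np.savez(n+'1.npz',**d)
    meas(n,d,dict(tipall=(458,-125,32,46,105)))
E
```

```text
t 6.35 ee [ 520.5 -130.1   83.2] ydir -89.82 z [ 6.e-04  1.e-04 -1.e+00] q6 1.3 F [0.9 5.  1.6] M [ 0.89 -0.2  -0.02] w 15.6 g 30.0
top tipall 41 z [62.2 69.1] mean [ 444.6 -115.3   62.2] rect [ 444.3 -114.8] [22.8  7.2] 71.5 circ [ 446.5 -115.6] 11.4
side tipall 352 z [67.2 94. ] mean [ 456.2 -113.8   69.9] rect [ 456.5 -124.2] [41.1 46.4] 7.0 circ [ 455.5 -125.9] 27.5
```

>>> jog_arm --commands '[[-1,[0,0,0],[0,0,-0.1]],[-1,[0,0,0],[0,0,-0.1]],[-1,[0,0,0],[0,0,-0.1]],[-1,[0,0,0],[0,0,-0.1]],[-1,[0,0,0],[0,0,0]]]'

```text
t: 6.95
ee_pos: [520.6, -130.4, 82.8]
orientation: [3.102, 0.498, 0.001]
ft_force: [1.6, 2.8, 2.1]
width: 16.1
grasp_force: 30.0
```

```bash
python3 - <<'E'
from m import *
st()
d=get_image('side');cv2.imwrite('pics/side2.png',cv2.resize(d['image'][100:260,170:350],None,fx=4,fy=3.5))
E
```

```text
t 6.95 ee [ 520.6 -130.4   82.8] ydir -71.77 z [ 4.e-04 -2.e-04 -1.e+00] q6 0.985 F [1.6 2.8 2.1] M [ 0.65 -0.16  0.02] w 16.1 g 30.0
```

View pics/side2.png

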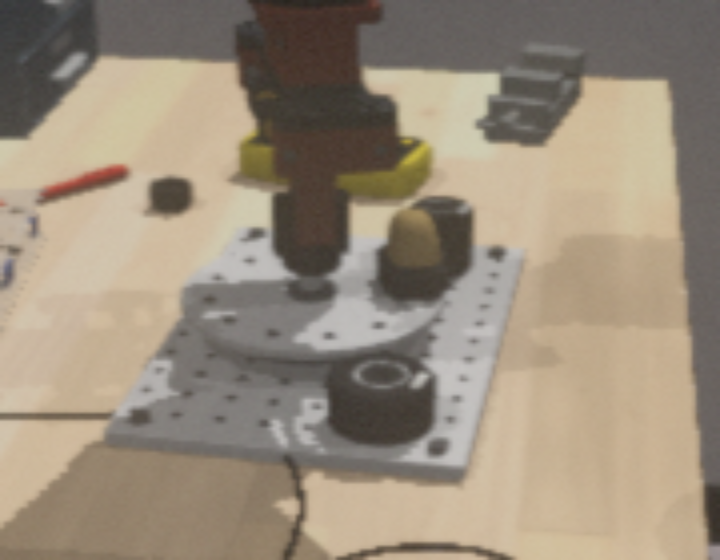

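The knob skirt is visibly raised, with its shaft showing at (312,285), and the tip has moved away to (412,250). The plate is turning with low force, so I'll continue to about 57° in total.

>>> jog_arm --commands '[[-1,[0,0,0],[0,0,-0.11]],[-1,[0,0,0],[0,0,-0.11]],[-1,[0,0,0],[0,0,-0.11]],[-1,[0,0,0],[0,0,-0.11]],[-1,[0,0,0],[0,0,-0.11]],[-1,[0,0,0],[0,0,-0.11]],[-1,[0,0,0],[0,0,-0.11]],[-1,[0,0,0],[0,0,-0.09]],[-1,[0,0,0],[0,0,0]],[-1,[0,0,0],[0,0,0]]]'

```text
t: 8.0
ee_pos: [520.9, -130.8, 82.8]
orientation: [2.763, 1.492, 0.001]
ft_force: [3.4, -2.0, -1.0]
width: 16.1
grasp_force: 30.0
```

```bash
python3 - <<'E'
from m import *
st()
for n in('top','side'):
    d=get_image(n)
    hsv=cv2.cvtColor(d['image'],cv2.COLOR_BGR2HSV);P=cloud(d);ok=d['z_map']>0
    a=ok&(np.hypot(P[...,0]-487,P[...,1]+181)<38)&(P[...,2]>46)&(P[...,2]<105)&(np.hypot(P[...,0]-520,P[...,1]+129)<86)&(np.hypot(P[...,0]-520,P[...,1]+129)>38)
    m=P[a];c=cv2.minAreaRect(m[:,:2].astype(np.float32));top=m[m[:,2]>86]
    print(n,len(m),c,top.mean(0) if len(top) else 0)
    cv2.imwrite(f'pics/{n}3.png',cv2.resize(d['image'][100:260,170:400],None,fx=3.4,fy=3.4))
E
python3 -c "
import cv2,numpy as np
cv2.imwrite('pics/b3.png',cv2.resize(np.vstack([cv2.imread('pics/%s3.png'%n) for n in('top','side')]),(430,596)))"
```

```text
t 8.0 ee [ 520.9 -130.8   82.8] ydir -33.28 z [ 1.1e-03 -8.0e-04 -1.0e+00] q6 0.313 F [ 3.4 -2.  -1. ] M [-0.15 -0.44  0.06] w 16.1 g 30.0
top 0 ((0.0, 0.0), (0.0, 0.0), 0.0) 0
side 344 ((483.9878234863281, -172.57379150390625), (33.49794387817383, 44.05323028564453), 67.78010559082031) [ 485.23736783 -172.82859989   91.19419118]
```

View pics/b3.png

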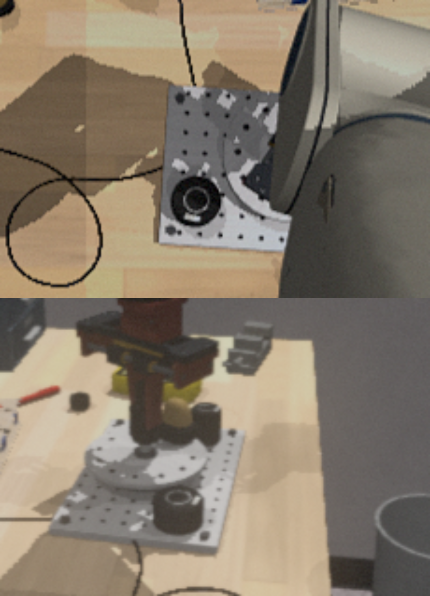

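The top view is blocked by the arm. The side view shows the tip at (178,410) in front of the tall puck at (207,422), pointing at it to within a degree or two. Now I'll push the knob home.

>>> jog_arm --commands '[[-1,[0,0,0.04],[0,0,0]],[-1,[0,0,0.04],[0,0,0]],[-1,[0,0,0.04],[0,0,0]],[-1,[0,0,0.03],[0,0,0]],[-1,[0,0,0.02],[0,0,0]],[-1,[0,0,0.02],[0,0,0]],[-1,[0,0,0],[0,0,0]],[-1,[0,0,0],[0,0,0]]]'

```text
t: 8.9
ee_pos: [521.1, -130.7, 66.5]
orientation: [2.761, 1.495, 0.002]
ft_force: [-5.8, -1.3, 35.4]
width: 16.0
grasp_force: 30.0
```

```bash
python3 -c "
from h import *
st()"
```

```text
t 8.9 ee [ 521.1 -130.7   66.5] ydir -33.13 z [ 1.8e-03 -8.0e-04 -1.0e+00] q6 0.311 F [-5.8 -1.3 35.4] M [-0.12  1.28 -0.02] w 16.0 g 30.0
```

>>> jog_arm --commands '[[-1,[0,0,-0.02],[0,0,0]],[-1,[0,0,0],[0,0,0]],[0.2,[0,0,0],[0,0,0]],[0.2,[0,0,0],[0,0,0]],[0.2,[0,0,0],[0,0,0]],[0.2,[0,0,0],[0,0,0]],[0.2,[0,0,0],[0,0,0]]]'

```text
t: 9.6
ee_pos: [519.9, -130.1, 65.3]
orientation: [-2.762, -1.496, 0.001]
ft_force: [-0.4, -0.6, 0.8]
width: 51.3
grasp_force: 0.0
```

>>> jog_arm --commands '[[0.2,[0,0,-0.1],[0,0,0]],[0.2,[0,0,-0.2],[0,0,0]],[0.2,[0,0,-0.3],[0,0,0]],[0.2,[0,0,-0.3],[0,0,0]],[0.2,[0,0,-0.3],[0,0,0]],[0.2,[0,0,-0.3],[0,0,0]],[0.2,[0,0,-0.2],[0,0,0]],[0.2,[0,0,0],[0,0,0]]]'

```text
t: 10.4
ee_pos: [522.1, -130.7, 239.3]
orientation: [2.759, 1.494, 0.007]
ft_force: [1.1, -0.2, -0.2]
width: 52.3
grasp_force: 0.0
```

>>> jog_arm --commands '[[0.2,[-0.15,-0.2,0],[0,0,0]],[0.2,[-0.2,-0.28,0],[0,0,0]],[0.2,[-0.2,-0.28,0],[0,0,0]],[0.2,[-0.2,-0.28,0],[0,0,0]],[0.2,[-0.2,-0.28,0],[0,0,0]],[0.2,[-0.2,-0.28,0],[0,0,0]],[0.2,[-0.1,-0.15,0],[0,0,0]],[0.2,[0,0,0],[0,0,0]]]'

```text
t: 11.2
ee_pos: [302.8, -138.7, 234.9]
orientation: [-2.762, -1.494, 0.002]
ft_force: [0.8, 0.2, -0.2]
width: 52.7
grasp_force: 0.0
```

```bash
python3 - <<'E'
from m import *
st()
for n in('top','side'):
    d=get_image(n);np.savez(n+'4.npz',**d)
    meas(n,d,dict(knob=(519,-127,30,93,125),tip=(487,-181,22,88,105),tipall=(487,-181,30,55,105)))
    cv2.imwrite(f'pics/{n}4.png',cv2.resize(d['image'][100:260,170:400],None,fx=3.4,fy=3.4))
E
python3 -c "
import cv2,numpy as np
cv2.imwrite('pics/b4.png',cv2.resize(np.vstack([cv2.imread('pics/%s4.png'%n) for n in('top','side')]),(430,596)))"
```

```text
t 11.2 ee [ 302.8 -138.7  234.9] ydir -33.2 z [-1.9e-03  9.0e-04 -1.0e+00] q6 0.114 F [ 0.8  0.2 -0.2] M [-0.03  0.09  0.03] w 52.7 g 0.0
top knob 171 z [ 98.8 101.2] mean [ 521.2 -128.8   98.5] rect [ 521.5 -129.4] [46.1 15.9] 56.8 circ [ 522.2 -129.5] 23.3
top tip 145 z [94.3 97.5] mean [ 488.  -179.2   93.8] rect [ 488.5 -180.5] [23.7 31. ] 46.1 circ [ 488.4 -180.6] 16.0
top tipall 409 z [77.6 96.7] mean [ 485.4 -177.1   77.1] rect [ 488.4 -181.5] [42.5 52.3] 54.9 circ [ 487.8 -182. ] 27.3
side knob 81 z [97.4 99. ] mean [ 519.1 -123.8   96.9] rect [ 518.3 -126.2] [44.3 18.5] 50.6 circ [ 519.3 -126.6] 23.0
side tip 55 z [92.3 95.6] mean [ 485.2 -174.1   92.2] rect [ 485.  -177.3] [20.3 28.3] 57.1 circ [ 485.  -176.8] 15.1
side tipall 283 z [73.5 94.1] mean [ 483.4 -168.3   74.6] rect [ 484.2 -172.6] [33.4 45.8] 71.7 circ [ 482.4 -175.3] 23.8
```

View pics/b4.png

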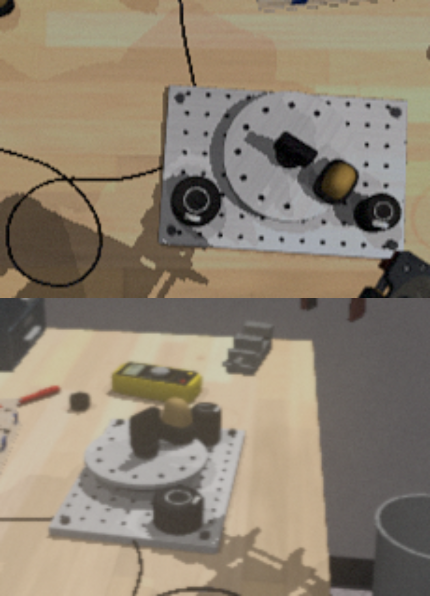

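The pictures show the tip, top view (335,180), in line between the knob (295,150) and the tall puck (380,212). The bar stands at 56.8° and the puck's direction is about 57°. The knob top is at 98.8 mm, the same height as before it was lifted, so it is home, and the robot is clear.

```bash
python3 -c "
from workcell import close_job
print(close_job())"
```

```text
the job is handed in; nothing more can be done
None
```

The plate was unlocked, turned about 57° so the probe tip faces the tall puck, and locked there with the knob fully home; the gripper let go and is clear, and the job is handed in at about 11 s.

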